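# Bring the trolley wheel's valve to the top

### The job

Turn the trolley wheel in the bench stand until its valve stem is straight up at the top of the wheel (twelve o'clock, directly uphill of the hub), ready for the air hose. Do it with closed fingers by gently pushing on the spokes, one after another, without gripping anything; keep off the tyre, whose bead sealant is still setting, and off the valve stem, do not shift or lift the stand, and leave the tin, spanner and tub alone. Finish with the wheel at rest and the hand clear.

Things in the scene. Friction and masses are not known exactly. Their poses are not given: they have to be found in the camera images.
- stand: blue steel bench stand, 7 kg, loose on the bench, footprint about 360 x 380 mm. Origin on the bench, 140 mm below the hub. x points away from its front (which faces the robot, give or take its yaw), y left, z up. The wheel leans back 45 deg: in stand axes 'uphill' in the wheel plane is (0.707,0,0.707), the normal out of its face (towards robot and up) is (-0.707,0,0.707).
- yoke (a point): middle of the stand's T-shaped yoke that carries the axle in front of the wheel, 34 mm out from the hub along the normal: a level crossbar (372 mm along y, 14 mm wide up the slope) and a leg 16 mm wide going downhill. Both lie 28 to 40 mm out from the wheel's mid plane (axle nut to 46). Fingers reach the spokes above the crossbar and must be drawn out to pass the yoke.
- hub (a point): centre of the wheel, on its axle and in its mid plane; axes as the stand's. Hub radius 26 mm, reaching 22 mm either side of the mid plane.
- wheel (a joint): turning angle of the wheel, rad, unlimited both ways. 0 (or any whole turn) = valve at the top; grows as the top of the wheel moves to the stand's +y (anticlockwise as the robot sees the face). Stiff hub: it needs about 0.12 N m to turn and stays where it is left.
- spokes: five straight grey metal spokes, turning with the wheel. Origin at the hub centre, x towards the valve, z out of the face. Each is 14 mm wide, 14 mm thick (7 mm either side of the mid plane), from 26 to 100 mm from the centre, at 36, 108, 180, 252 and 324 degrees from the valve. The spaces between them are open right through.
- tyre: black rubber tyre, turns with the wheel: 300 mm outside diameter, 40 mm thick (20 mm either side of the mid plane), inner edge 110 mm from the centre; the grey rim inside it starts 100 mm from the centre and is 16 mm thick. Origin at the hub centre. Not to be pressed.
- valve: short brass valve stem with rubber foot (18 mm thick) and black cap (13 mm), standing inwards from the rim midway between two spokes, in the mid plane, from 100 mm to 79 mm from the hub centre. Origin at the hub centre, x towards the valve. Not to be pressed.
- valve_foot (a point): foot of the valve stem at the rim, 100 mm from the hub centre in the mid plane.
- tin: closed steel tin with paper label, 66 mm across, 85 mm tall, loose beside the stand; origin at its underside. A bystander.
- spanner: steel spanner lying loose beside the stand; origin at its underside. A bystander.
- tub: small black bowl, 80 mm across, 50 mm tall, loose beside the stand; origin at its underside. A bystander.

How it is judged:
By the outcome, as a careful person would: the job done as asked, in the order asked, and still so for the second after the job is handed in, with the robot touching nothing.
It also fails if it takes over 72 s, if anything falls off the work surface, if the arm or the gripper's body presses on something with over 40 N, if the wrist force passes 120 N, or if a joint passes its speed limit or range.

### The arm

A 6-joint arm with a two-finger parallel gripper is mounted at the origin on the work surface. World frame = base frame: x ahead of the robot, y to its left, z up, the work surface at z = 0. Lengths are in m, angles in degrees, forces in N, time in s.
With the tool pointing down it reaches from about 0.375 to 0.925 m from the base axis. Payload 5.7 kg.
Tool frame: the origin (TCP) lies midway between the tips of the shut fingers; the grasp point (between the pads) lies 19 mm behind it; z points along the fingers, y is the direction in which the jaws open and shut (so a half turn about z gives the same grasp; the last joint's range is limited). The gripper opens to 88 mm and grips with 3 to 60 N. Pads are 20 mm wide; open, the fingers measure 115 mm over their backs; the gripper's body (75 mm by 178 mm) begins 61 mm behind the grasp point.
Start: joints at [57.806, 20.558, 86.54, -0, 72.909, -6.595], TCP at [0.259, 0.541, 0.223] pointing down, gripper open.
Joint ranges: [-170.27, 170.27], [-57.76, 135], [12.27, 136.19], [-55.21, 235.2], [11.17, 155.16], [-170.74, 170.74]. Speed limits (degrees/s): [136.94, 136.94, 180, 180, 180, 180].

### API

Orientations are given as a 3x3 rotation matrix whose columns are the frame's x, y, z axes.
In Python, from cell import get_state, camera, camera_model, arm gives the robot as it stands. The module is installed in compiled form; this text tells all that it offers.
- The arm moves only by the tool play_rows, never from a script. Its argument "motion" is text: rows parted by semicolons, each of 6 numbers parted by spaces: the shift along the world's x, y, z in cm, then the turn, a rotation vector about the world's x, y, z in degrees. In form: x y z rx ry rz; .... A call has 1 to 12 rows; each row is the pose to reach, as a shift and turn from the pose commanded when the call began; what a row does not reach only later rows make up. A row lasts 1/12 s, in which the tool goes at most 41.7 mm and 7.16 degrees, less where a joint would pass 70% of its speed; a pose out of reach is approached as far as the arm can. A call with a gripper value outside its range is refused whole. "gripper" is the opening, from 0 (shut) to 1 (fully open), set as the call begins (left out, the last holds). The fingers move at their own pace and stop on an object; "newtons" is the grip in N (left out, the last holds). Time passes only in rows, so rows that repeat a pose let the fingers close. It gives the time, the measured TCP pose, the force and the opening at its end, in the units of the state.
- get_state(): the state, without advancing time (a new reading comes with each control period).
- camera(name): name is "scene" or "top"; returns the picture (480x640x3 uint8, blue, green, red); there is no depth.
- camera_model(name): a dict with "vertical_fov" (degrees; the focal length in pixels is half the picture's height over the tangent of half this angle, whatever the lens; pixels are square), "cx", "cy" (the principal point, pixels), "distortion" ([k1, k2, p1, p2, k3] as OpenCV has them; the pictures are not rectified), "R" (3x3) and "t" (3): a world point X has camera coordinates R X + t. Camera axes: x right, y down, z forward; pixel columns grow to the right and rows downward; lengths in m; the calibration is good to about 2 mm. A picture is of the moment at which its call begins. camera_model takes no time and is no camera call.
- arm.finish_job(): hands the job in, once; it reports no verdict.
The state is a dict: "t": time; "joint_pos": joint angles; "dq": joint speeds; "tau": joint torques, N m; "tool_pos": TCP position; "tcp_rot": TCP orientation; "force": force on the tool from outside, world axes, zero at the start; "torque": the same for the moment, N m; "width": finger opening in m.
Only numpy, scipy, OpenCV 4.12 (cv2) and the standard library are available. Lean on these libraries where they do the work, as an engineer would, in place of code of your own. Each camera call takes 0.05 s, during which the arm holds its last target.

## Working session

There is one attempt and no reset: what is moved stays moved. The work goes in short steps, Python scripts to look and compute and a tool call to move; the robot and the scene stay as the last step left them, time stands still between calls to the robot, and variables do not carry over. Pictures are saved under pics/ and viewed, and the job is handed in when it is done.

Besides the shell and the picture viewer there is one more tool, called after "Call:" as a command line: name --argument value ..., lists and objects as JSON in quotes. play_rows: Moves the arm, as the interface text tells. Its arguments: {"type":"object","properties":{"motion":{"type":"string"},"gripper":{"type":"number"},"newtons":{"type":"number"}},"required":["motion"]}

```bash
mkdir -p pics
python3 - <<'E'
from cell import get_state, camera, camera_model
import cv2
for n in ("scene","top"):
    cv2.imwrite(f"pics/{n}0.png",camera(n)); m=camera_model(n); print(n,m)
s=get_state(); print(s)
E
```

```text
scene {'vertical_fov': 48.79908150053064, 'cx': 312.7497335442085, 'cy': 239.1066771125602, 'distortion': array([-0.00578703,  0.        ,  0.        ,  0.        ,  0.        ]), 'R': array([[-0.19718232,  0.98033117, -0.00836243],
       [ 0.81379364,  0.15891679, -0.55900391],
       [-0.54668002, -0.11703098, -0.82912285]]), 't': array([ 0.0094284 , -0.4233751 ,  1.58174284])}
top {'vertical_fov': 48.24183615893675, 'cx': 320.3228464489105, 'cy': 241.19640095883173, 'distortion': array([0.03590393, 0.        , 0.        , 0.        , 0.        ]), 'R': array([[ 2.08329699e-02, -9.99782931e-01, -2.81222811e-04],
       [-9.88983056e-01, -2.05666933e-02, -1.46593059e-01],
       [ 1.46555455e-01,  3.33209339e-03, -9.89196844e-01]]), 't': array([0.10530508, 0.62269145, 1.21446913])}
{'t': 0.1, 'joint_pos': array([ 5.78039316e+01,  2.05950209e+01,  8.65906241e+01, -7.61872453e-04,
        7.29107646e+01, -6.59575305e+00]), 'dq': array([-0.00696554, -0.06446428, -0.10054681,  0.07223721,  0.08880939,
        0.00233543]), 'tau': array([-6.83501257e-04, -5.16358209e+01, -2.71405309e+01,  6.75913249e-02,
        2.77491793e-02, -1.22797474e-05]), 'tool_pos': array([0.25894324, 0.54056077, 0.22189543]), 'tcp_rot': array([[-9.01831761e-01,  4.32086439e-01, -8.85798626e-04],
       [ 4.32087309e-01,  9.01830644e-01, -1.43069288e-03],
       [ 1.80657354e-04, -1.67298663e-03, -9.99998584e-01]]), 'force': array([ 0.05948548, -0.12534283,  0.37589942]), 'torque': array([ 0.04192068, -0.09586978, -0.0091684 ]), 'width': 0.08767208911922324}
```

View pics/scene0.png

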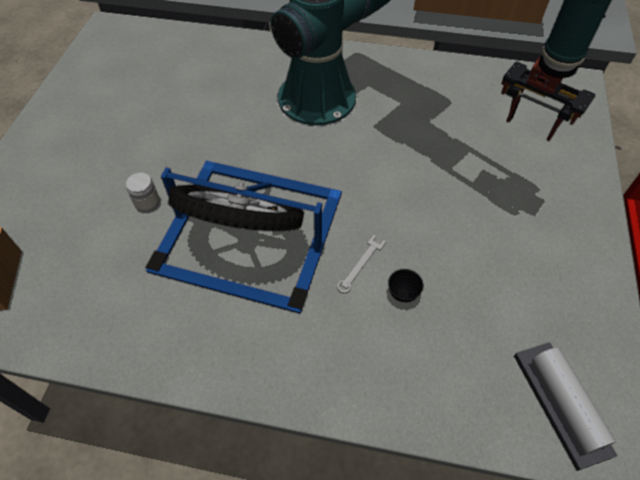

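View pics/top0.png

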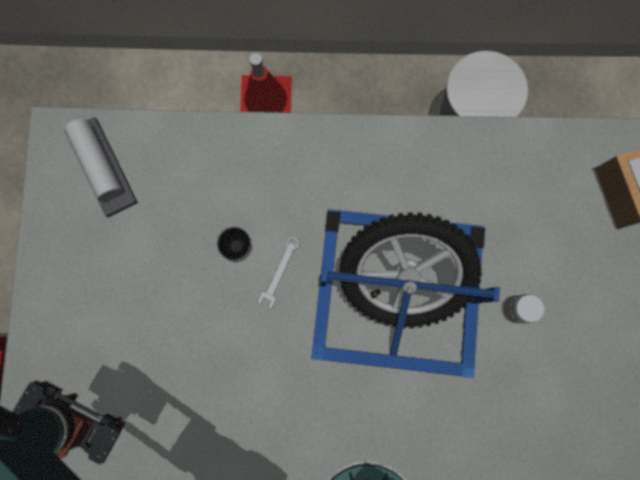

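The top view shows the wheel face with its hub near (410,287) and a dark spot near (376,293) that may be the valve. The scene view shows only the wheel's edge. I'll zoom in on the top view.

Run:
```python
import cv2
i=cv2.imread("pics/top0.png")[195:385,300:510]
cv2.imwrite("pics/z0.png",cv2.resize(i,None,fx=3.1,fy=3.1,interpolation=cv2.INTER_CUBIC))
```

```text
(no output)
```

View pics/z0.png

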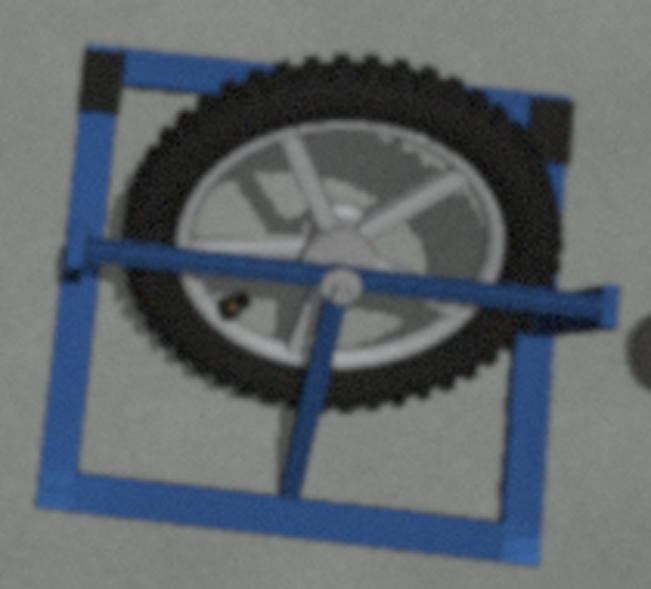

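The valve (brass and black) is in the lower-left gap at about (376,293) in the full image. The base corners are at roughly (328,209), (485,227), (473,377) and (312,358). I'll solve the stand pose and wheel angle by casting rays.

```bash
cat > h.py <<'E'
import numpy as np, cv2
from cell import camera_model
def KD(n):
    m=camera_model(n); f=240/np.tan(np.radians(m["vertical_fov"]/2))
    return np.array([[f,0,m["cx"]],[0,f,m["cy"]],[0,0,1.]]),m["distortion"],m["R"],m["t"]
def ray(n,p):
    K,D,R,t=KD(n); u=cv2.undistortPoints(np.array([[p]],float),K,D)[0,0]
    return -R.T@t, R.T@np.array([u[0],u[1],1.])
def onplane(n,p,q,nv):
    o,d=ray(n,p); return o+d*((q-o)@nv)/(d@nv)
def proj(n,X):
    K,D,R,t=KD(n); return cv2.projectPoints(np.atleast_2d(np.array(X,float)),cv2.Rodrigues(R)[0],t,K,D)[0][:,0]
def axes(yaw):
    a=np.radians(yaw); x=np.array([np.cos(a),np.sin(a),0]);y=np.array([-np.sin(a),np.cos(a),0]);z=np.array([0,0,1.])
    s=.5**.5; return x,y,s*(x+z),s*(z-x)
E
python3 - <<'E'
from h import *
Z=np.array([0,0,1.])
C=[(328.4,209.5),(484.8,226.6),(473.2,377.3),(311.9,358.5)]
for z in (0,.01,.02,.03):
    P=np.array([onplane("top",c,Z*z,Z) for c in C])
    e=np.roll(P,-1,0)-P
    print(z,P[:,:2].round(4).tolist(),np.linalg.norm(e,axis=1).round(3),np.degrees(np.arctan2(e[:,1],e[:,0])).round(1),P.mean(0).round(4))
# scene corners
for c in [(205,161),(342,191),(301,311),(146,270)]:
    print(onplane("scene",c,Z*.01,Z).round(3))
z=lambda x,y:(300+x/3.1,195+y/3.1)
for zz in (.164,.17,.18):
    l=onplane("top",z(75,250),Z*zz,Z); r=onplane("top",z(615,308),Z*zz,Z); print(zz,l,r,np.linalg.norm(l-r),(l+r)/2)
E
```

```text
0 [[0.7064, 0.1002], [0.6715, -0.282], [0.313, -0.2456], [0.3473, 0.1324]] [0.384 0.36  0.38  0.361] [-95.2 174.2  84.8  -5.1] [ 0.5095 -0.0738  0.    ]
0.01 [[0.7043, 0.1003], [0.6697, -0.2789], [0.314, -0.2428], [0.3479, 0.1323]] [0.381 0.358 0.377 0.358] [-95.2 174.2  84.8  -5.1] [ 0.509  -0.0723  0.01  ]
0.02 [[0.7022, 0.1004], [0.6678, -0.2759], [0.3149, -0.24], [0.3486, 0.1321]] [0.378 0.355 0.374 0.355] [-95.2 174.2  84.8  -5.1] [ 0.5084 -0.0708  0.02  ]
0.03 [[0.7001, 0.1005], [0.666, -0.2728], [0.3159, -0.2373], [0.3493, 0.132]] [0.375 0.352 0.371 0.352] [-95.2 174.2  84.8  -5.1] [ 0.5078 -0.0694  0.03  ]
[ 0.315 -0.243  0.01 ]
[0.347 0.137 0.01 ]
[0.703 0.105 0.01 ]
[ 0.67  -0.274  0.01 ]
0.164 [0.5296324  0.10815565 0.164     ] [ 0.49837254 -0.25636628  0.164     ] 0.3658598375629945 [ 0.51400247 -0.07410532  0.164     ]
0.17 [0.52913279 0.10818694 0.17      ] [ 0.49803911 -0.25439718  0.17      ] 0.36391491412083216 [ 0.51358595 -0.07310512  0.17      ]
0.18 [0.52830011 0.1082391  0.18      ] [ 0.49748338 -0.25111534  0.18      ] 0.3606733750505616 [ 0.51289174 -0.07143812  0.18      ]
```

Run:
```python
from h import *
Z=np.array([0,0,1.]); yaw=-5.15
x,y,u,n=axes(yaw)
z=lambda a,b:(300+a/3.1,195+b/3.1)
H=np.array([0,0,.14])
nut=onplane("top",z(342,287),Z*(.14+.046*.7071),Z)-.046*n; print("hub via nut",nut)
# crossbar mid ends -> hub
l=onplane("top",z(88,250),Z*(.164+.004),Z); r=onplane("top",z(605,306),Z*.168,Z);print("bar mid",(l+r)/2-.04*n, np.linalg.norm(l-r))
# rim points: grey/black boundary = tyre inner edge; radius from hub on plane 
hub=nut.copy(); hub[2]=.14
for p in [(345,120),(178,240),(240,150),(505,235),(450,148),(345,370),(450,335),(210,320)]:
    for o in (.008,):
        P=onplane("top",z(*p),hub+o*n,n)-hub; print(p,(P@y*1e3).round(1),(P@u*1e3).round(1),round(np.hypot(P@y,P@u)*1e3,1))
def ang(p,o=0):
    P=onplane("top",z(*p),hub+o*n,n)-hub; return np.degrees(np.arctan2(P@y,P@u)).round(1),round(np.hypot(P@y,P@u)*1e3,1)
print("valve",ang((237,303)),ang((230,308)))
for p in [(290,140),(465,180),(190,243),(300,345)]: print(p,ang(p,.007))
```

```text
hub via nut [ 0.54023956 -0.07458114  0.13999969]
bar mid [ 0.54257901 -0.07706974  0.13971573] 0.3491032276686392
(345, 120) 15.4 109.6 110.7
(178, 240) 110.8 -6.5 111.0
(240, 150) 79.3 76.3 110.1
(505, 235) -107.4 29.6 111.4
(450, 148) -55.7 96.5 111.5
(345, 370) -24.1 -111.0 113.6
(450, 335) -90.8 -65.7 112.1
(210, 320) 79.2 -77.2 110.6
valve (np.float64(136.8), np.float64(89.5)) (np.float64(137.1), np.float64(96.5))
(290, 140) (np.float64(28.5), np.float64(100.3))
(465, 180) (np.float64(-45.0), np.float64(100.8))
(190, 243) (np.float64(94.9), np.float64(102.5))
(300, 345) (np.float64(172.7), np.float64(93.2))
```

```bash
cat >> h.py <<'E'
HUB=np.array([.540,-.0745,.14]); YAW=-5.15
X,Y,U,N=axes(YAW)
RT=np.c_[-U,Y,-N]
def finger(al,rho,gap=0,out=-.010):
    a=np.radians(al); s=U*np.cos(a)+Y*np.sin(a); t=Y*np.cos(a)-U*np.sin(a)
    d=.007+.0135*abs(np.cos(a))+.010*abs(np.sin(a))+gap
    return HUB+rho*s+d*t+out*N
E
python3 - <<'E'
from h import *
from scipy.spatial.transform import Rotation as Ro
from cell import get_state
s=get_state()
rv=Ro.from_matrix(RT@s["tcp_rot"].T).as_rotvec(degrees=True)
T=finger(29,.055,.008,.09)
print(rv,T,(T-s["tool_pos"])*100)
E
```

```text
[-11.90692456 -43.64598512  19.42067356] [ 0.50456537 -0.01673505  0.22680246] [ 24.56221319 -55.72958228   0.49070234]
```

Call:
play_rows --motion "0 0 3 0 0 0; 0 0 6 0 0 0; 0 0 9 0 0 0; 0 0 12 0 0 0; 2 -3 13 0 0 0; 3 -6 14 0 0 0; 4 -9 14 0 0 0; 5 -12 14 0 0 0; 6 -15 14 0 0 0; 7 -18 14 0 0 0; 8 -21 14 0 0 0; 9 -24 14 0 0 0" --gripper 0 --newtons 10

```text
t: 1.1
tool_pos: [0.3491, 0.2995, 0.3623]
tcp_rot: [[-0.902, 0.432, -0.0], [0.432, 0.902, -0.0], [0.0, -0.001, -1.0]]
force: [0.6, -1.0, -0.4]
width: 0.0113
```

Call:
play_rows --motion "2 -3 0 -1.2 -4.4 1.9; 3.5 -6 0 -2.4 -8.7 3.9; 5 -9 0 -3.6 -13.1 5.8; 6.5 -12 0 -4.8 -17.5 7.8; 8 -15 0 -6 -21.8 9.7; 9.5 -18 0 -7.1 -26.2 11.7; 11 -21 0 -8.3 -30.6 13.6; 12.5 -24 0 -9.5 -34.9 15.5; 14 -27 0 -10.7 -39.3 17.5; 15.5 -30 0 -11.9 -43.6 19.4; 15.5 -31.5 0 -11.9 -43.6 19.4; 15.5 -31.5 0 -11.9 -43.6 19.4"

```text
t: 2.1
tool_pos: [0.5034, -0.0158, 0.3616]
tcp_rot: [[-0.704, 0.091, 0.704], [0.064, 0.996, -0.064], [-0.707, 0.0, -0.707]]
force: [-0.2, 0.8, -0.1]
width: 0.0005
```

Run:
```python
from h import *
from scipy.spatial.transform import Rotation as Ro
from cell import get_state,camera
s=get_state()
print(s["t"],s["tool_pos"],s["joint_pos"].round(1),s["width"],Ro.from_matrix(RT@s["tcp_rot"].T).as_rotvec(degrees=True))
for o in (.09,): print((finger(29,.055,.008,o)-s["tool_pos"])*100)
cv2.imwrite("pics/top1.png",camera("top"))
```

```text
2.1 [ 0.50343639 -0.01583578  0.36161499] [ -15.   -15.5  121.    13.6   30.6 -108.7] 0.0005260843668684377 [-0.02321596 -0.01494176  0.05594262]
[  0.11289795  -0.08992748 -13.48125371]
```

View pics/top1.png

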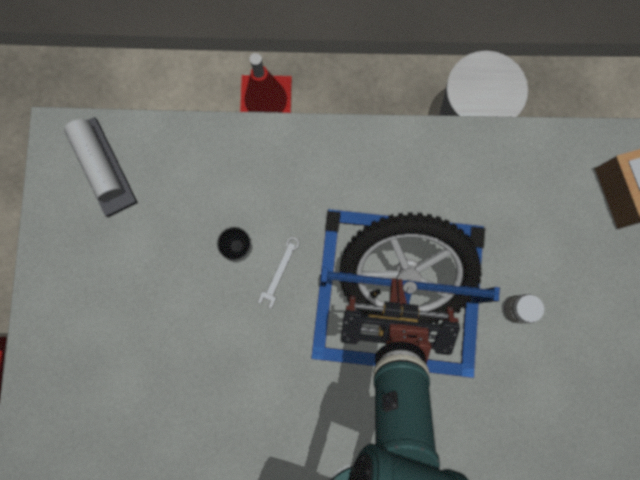

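The picture shows the shut fingers above the crossbar, pointing along the wheel normal, and the wheel unchanged. I'll lower to 90 mm out from the wheel plane.

Call:
play_rows --motion "0.1 -0.1 -2.5 0 0 0; 0.1 -0.1 -5 0 0 0; 0.1 -0.1 -7.5 0 0 0; 0.1 -0.1 -10 0 0 0; 0.1 -0.1 -12 0 0 0; 0.1 -0.1 -13.5 0 0 0; 0.1 -0.1 -13.5 0 0 0"

```text
t: 2.73
tool_pos: [0.5022, -0.0194, 0.2354]
tcp_rot: [[-0.709, 0.075, 0.701], [0.064, 0.997, -0.042], [-0.702, 0.015, -0.712]]
force: [0.4, -0.2, 1.4]
width: 0.0004
```

Run:
```python
from h import *
from cell import get_state,camera
s=get_state()
print(s["t"],s["tool_pos"],s["joint_pos"].round(1),s["force"])
print((finger(29,.055,.008,-.01)-s["tool_pos"])*100)
print(proj("top",[s["tool_pos"]]))
for n in ("top","scene"):
    im=camera(n); c=im[195:385,300:510] if n=="top" else im[100:340,100:400]
    k=3.1 if n=="top" else 2.4
    cv2.imwrite(f"pics/{n}2.png",cv2.resize(c,None,fx=k,fy=k,interpolation=cv2.INTER_CUBIC))
```

```text
2.7333 [ 0.50215905 -0.01943221  0.23544607] [ -17.9   -2.6  133.8   63.6   11.3 -162.4] [ 0.36531257 -0.16228125  1.36255244]
[ 7.28315463 -0.36500807 -7.93542899]
[[389.02882518 287.94813974]]
```

View pics/top2.png

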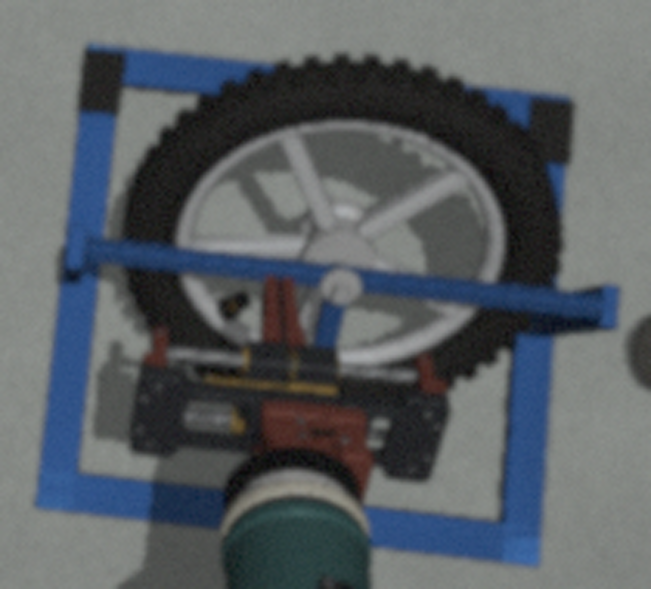

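View pics/scene2.png

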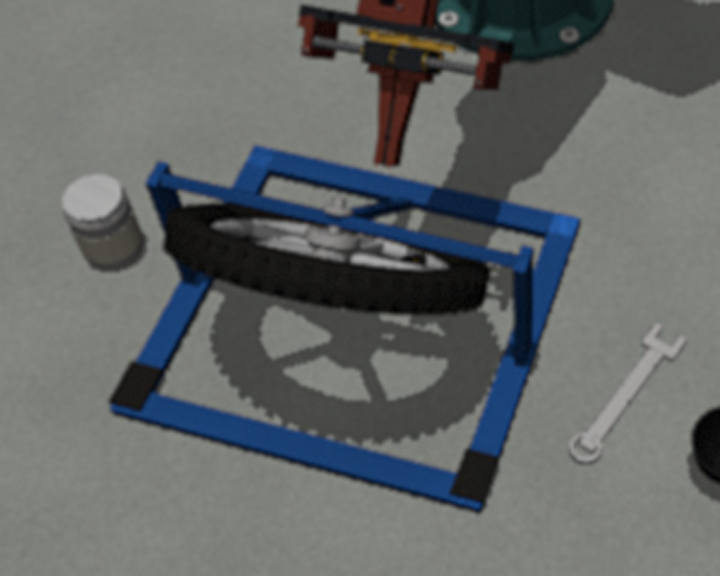

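The two views show the hand clear of the yoke. However, joint 5 (11.3°) and joint 3 (133.8°) are close to their limits. A tool about 20° steeper still reaches the spokes with margin, so I'll back up and re-tilt.

Call:
play_rows --motion "0 0 2 0 0 0; 0 0 4.5 0 0 0; 0 0 7 0 0 0; 0 0 9.5 0 0 0; 0 0 12 0.4 5 0; 0 0 12 0.9 10 0; 0 0 12 1.3 15 0; 0 0 12 1.8 19.9 0; 0 0 12 1.8 19.9 0; 0 0 12 1.8 19.9 0"

```text
t: 3.67
tool_pos: [0.5035, -0.0214, 0.3574]
tcp_rot: [[-0.904, 0.084, 0.42], [0.082, 0.996, -0.022], [-0.42, 0.015, -0.907]]
force: [-0.0, -0.2, -0.2]
width: 0.0004
```

```bash
cat >> h.py <<'E'
from scipy.spatial.transform import Rotation as Ro
RS=Ro.from_rotvec(Y*20,degrees=True).as_matrix()@RT
E
python3 - <<'E'
from h import *
from cell import get_state
s=get_state()
print(s["t"],s["tool_pos"],s["joint_pos"].round(1),Ro.from_matrix(RS@s["tcp_rot"].T).as_rotvec(degrees=True))
print((finger(29,.055,.008,-.01)-.1*RS[:,2]-s["tool_pos"])*100)
E
```

```text
3.6667 [ 0.50350034 -0.02136685  0.35741459] [ -13.8   -7.3  105.     5.4   57.9 -100.6] [-0.87730216 -0.05818285 -0.34020216]
[  2.93990393   0.20781267 -11.06920281]
```

Call:
play_rows --motion "0.7 0 -2 -0.3 0 -0.1; 1.3 0.1 -4 -0.6 0 -0.2; 1.9 0.1 -6 -0.9 -0.1 -0.3; 2.5 0.2 -8 -0.9 -0.1 -0.3; 2.9 0.2 -10 -0.9 -0.1 -0.3; 2.9 0.2 -11.1 -0.9 -0.1 -0.3; 2.9 0.2 -11.1 -0.9 -0.1 -0.3; 2.9 0.2 -11.1 -0.9 -0.1 -0.3"

```text
t: 4.33
tool_pos: [0.5297, -0.0184, 0.2446]
tcp_rot: [[-0.904, 0.088, 0.418], [0.08, 0.996, -0.035], [-0.42, 0.002, -0.908]]
force: [-0.2, 0.2, 0.2]
width: 0.0001
```

```bash
cat > look.py <<'E'
import sys
from h import *
from cell import get_state,camera
s=get_state()
print(s["t"],s["tool_pos"].round(4),s["joint_pos"].round(1),s["force"].round(1),"rot",Ro.from_matrix(RS@s["tcp_rot"].T).as_rotvec(degrees=True).round(2))
P=s["tool_pos"]-HUB; print("y u n mm",(1e3*np.array([P@Y,P@U,P@N])).round(1))
c=camera("top")[195:385,300:510]
cv2.imwrite(f"pics/{sys.argv[1]}.png",cv2.resize(c,None,fx=3.1,fy=3.1,interpolation=cv2.INTER_CUBIC))
E
python3 look.py t3; python3 -c "
from h import *;from cell import get_state
print((finger(29,.055,.008,-.01)-get_state()['tool_pos'])*100)"
```

```text
4.3333 [ 0.5297 -0.0184  0.2446] [-11.5   1.8 113.4   4.4  40.1 -99.2] [-0.2  0.2  0.2] rot [-0.12 -0.17 -0.11]
y u n mm [54.9 63.1 84.8]
[ 4.43056823 -0.45567882 -8.96598366]
```

View pics/t3.png

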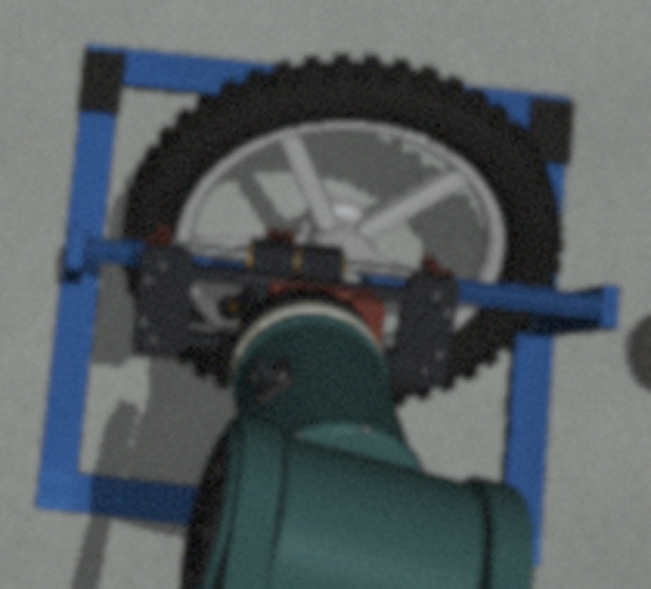

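Position is as planned: 85 mm out and above the gap between the spokes at 29° and 101°. Inserting along the tool axis.

Call:
play_rows --motion "0.6 -0.1 -1.2 0 0 0; 1.2 -0.1 -2.4 0 0 0; 1.8 -0.2 -3.6 0 0 0; 2.4 -0.2 -4.8 0 0 0; 2.9 -0.3 -5.8 0 0 0; 3.3 -0.4 -6.8 0 0 0; 3.7 -0.4 -7.6 0 0 0; 4.1 -0.4 -8.4 0 0 0; 4.4 -0.5 -9 0 0 0; 4.4 -0.5 -9 0 0 0; 4.4 -0.5 -9 0 0 0"

```text
t: 5.3
tool_pos: [0.5757, -0.0235, 0.1556]
tcp_rot: [[-0.904, 0.087, 0.42], [0.08, 0.996, -0.034], [-0.421, 0.002, -0.907]]
force: [0.4, -0.2, -0.1]
width: 0.0006
```

```bash
python3 look.py t4
python3 - <<'E'
from h import *
from cell import get_state
p=get_state()['tool_pos']
for a in range(29,-61,-6): print(a,((finger(a,.055,0,-.01)-p)*100).round(2))
E
```

```text
5.3 [ 0.5757 -0.0235  0.1556] [ -11.    13.5  115.3    5.9   26.5 -100.7] [ 0.4 -0.2 -0.1] rot [-0.14 -0.09 -0.17]
y u n mm [ 54.   33.  -10.8]
29 [ 0.14 -0.69  0.29]
23 [ 0.44 -1.15  0.63]
17 [ 0.7  -1.68  0.94]
11 [ 0.92 -2.27  1.22]
5 [ 1.09 -2.91  1.44]
-1 [ 1.21 -3.56  1.61]
-7 [ 1.29 -4.06  1.74]
-13 [ 1.34 -4.6   1.84]
-19 [ 1.35 -5.16  1.9 ]
-25 [ 1.32 -5.75  1.92]
-31 [ 1.24 -6.34  1.89]
-37 [ 1.11 -6.94  1.82]
-43 [ 0.92 -7.54  1.68]
-49 [ 0.68 -8.11  1.5 ]
-55 [ 0.39 -8.67  1.26]
```

View pics/t4.png

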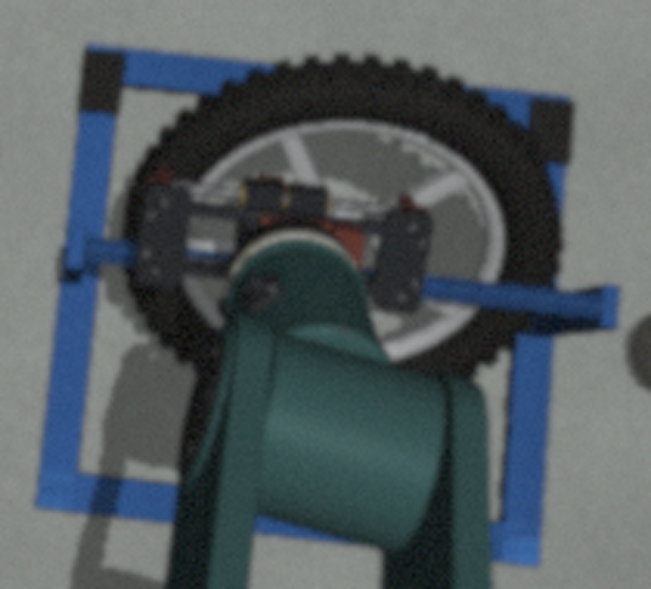

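The fingers are in the gap, with no contact force and the wheel unmoved. Pushing the first spoke slowly.

Call:
play_rows --motion "0.1 -0.3 0.1 0 0 0; 0.1 -0.7 0.3 0 0 0; 0.3 -0.9 0.45 0 0 0; 0.4 -1.15 0.6 0 0 0; 0.6 -1.4 0.8 0 0 0; 0.7 -1.7 0.95 0 0 0; 0.8 -2 1.1 0 0 0; 0.9 -2.3 1.2 0 0 0; 1 -2.6 1.3 0 0 0; 1.1 -2.9 1.45 0 0 0; 1.1 -2.9 1.45 0 0 0"

```text
t: 6.27
tool_pos: [0.5879, -0.0534, 0.1711]
tcp_rot: [[-0.902, 0.087, 0.422], [0.08, 0.996, -0.035], [-0.423, 0.002, -0.906]]
force: [-0.3, -0.0, -0.4]
width: 0.0004
```

```bash
python3 look.py t5
python3 - <<'E'
from h import *
from cell import get_state
p=get_state()['tool_pos']
for a in range(5,-61,-6): print(a,((finger(a,.055,0,-.01)-p)*100).round(2))
E
```

```text
6.2667 [ 0.5879 -0.0534  0.1711] [ -14.6   13.1  112.9    8.4   29.6 -105.9] [-0.3 -0.  -0.4] rot [-0.09  0.05 -0.15]
y u n mm [ 25.3  54.3 -10.4]
5 [-0.12  0.07 -0.07]
-1 [-0.01 -0.57  0.1 ]
-7 [ 0.08 -1.08  0.23]
-13 [ 0.13 -1.62  0.33]
-19 [ 0.14 -2.18  0.39]
-25 [ 0.11 -2.76  0.41]
-31 [ 0.02 -3.36  0.38]
-37 [-0.11 -3.96  0.3 ]
-43 [-0.3  -4.55  0.17]
-49 [-0.54 -5.13 -0.02]
-55 [-0.83 -5.68 -0.26]
```

View pics/t5.png

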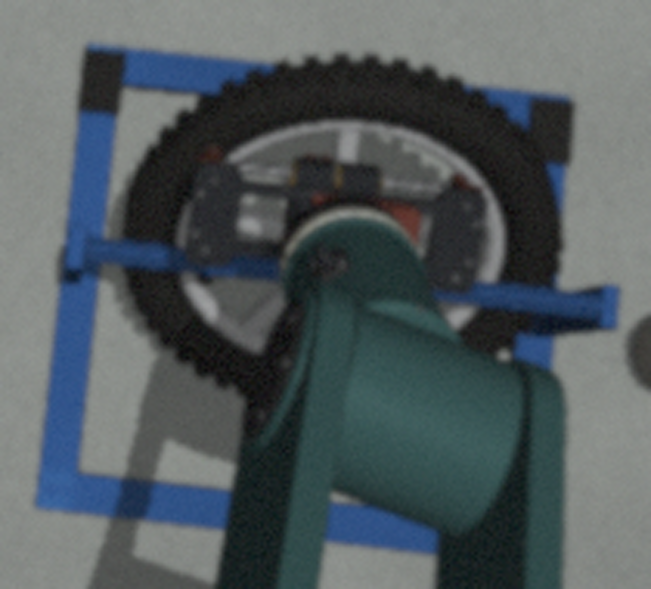

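The spoke has moved to about 5° (zoomed pixel (350,140)), as predicted, and the stand hasn't moved. Continuing the arc.

Call:
play_rows --motion "0 -0.3 0.05 0 0 0; 0 -0.6 0.1 0 0 0; 0.1 -1.1 0.25 0 0 0; 0.1 -1.6 0.35 0 0 0; 0.15 -2.2 0.4 0 0 0; 0.1 -2.8 0.4 0 0 0; 0 -3.35 0.4 0 0 0; -0.1 -3.95 0.3 0 0 0; -0.3 -4.55 0.15 0 0 0; -0.55 -5.1 0 0 0 0; -0.8 -5.7 -0.25 0 0 0; -0.8 -5.7 -0.25 0 0 0"

```text
t: 7.32
tool_pos: [0.5784, -0.111, 0.1675]
tcp_rot: [[-0.903, 0.088, 0.42], [0.08, 0.996, -0.036], [-0.422, 0.001, -0.907]]
force: [0.5, -1.2, 0.0]
width: 0.0004
```

```bash
python3 look.py t6
```

```text
7.3167 [ 0.5784 -0.111   0.1675] [ -22.3   13.4  113.    14.4   30.5 -118.3] [ 0.5 -1.2  0. ] rot [-0.08 -0.06 -0.12]
y u n mm [-32.9  48.8  -9.9]
```

View pics/t6.png

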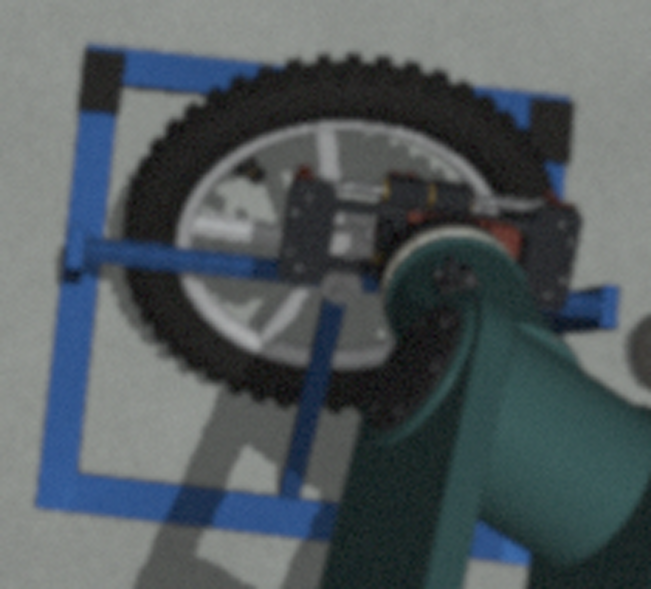

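The valve is now at zoomed (250,172) and the next spoke is near the top at (328,145). Backing off and withdrawing along the tool axis.

Call:
play_rows --motion "0.1 0.2 0.1 0 0 0; 0.2 0.4 0.2 0 0 0; -0.3 0.4 1.2 0 0 0; -0.8 0.5 2.4 0 0 0; -1.4 0.5 3.6 0 0 0; -1.9 0.6 4.8 0 0 0; -2.5 0.6 6 0 0 0; -3 0.7 7.2 0 0 0; -3.6 0.7 8.4 0 0 0; -4 0.7 9.2 0 0 0; -4 0.7 9.2 0 0 0"

```text
t: 8.28
tool_pos: [0.539, -0.1026, 0.2623]
tcp_rot: [[-0.902, 0.086, 0.423], [0.079, 0.996, -0.036], [-0.425, 0.001, -0.905]]
force: [0.3, -0.4, -0.2]
width: 0.0002
```

```bash
python3 look.py t7
python3 - <<'E'
from h import *
z=lambda a,b:(300+a/3.1,195+b/3.1)
def ang(p,o=0):
    P=onplane("top",z(*p),HUB+o*N,N)-HUB; return np.degrees(np.arctan2(P@Y,P@U)).round(1),round(np.hypot(P@Y,P@U)*1e3,1)
print("valve",ang((250,172)),ang((255,178)), "spoke",ang((328,145),.007), ang((210,230),.007),ang((275,330),.007))
E
```

```text
8.2833 [ 0.539  -0.1026  0.2623] [ -23.5    2.3  110.2   11.2   44.1 -115. ] [ 0.3 -0.4 -0.2] rot [-0.03  0.13 -0.2 ]
y u n mm [-28.1  87.6  85.4]
valve (np.float64(52.3), np.float64(87.3)) (np.float64(53.1), np.float64(81.3)) spoke (np.float64(14.4), np.float64(90.7)) (np.float64(86.8), np.float64(90.0)) (np.float64(158.4), np.float64(86.4))
```

View pics/t7.png

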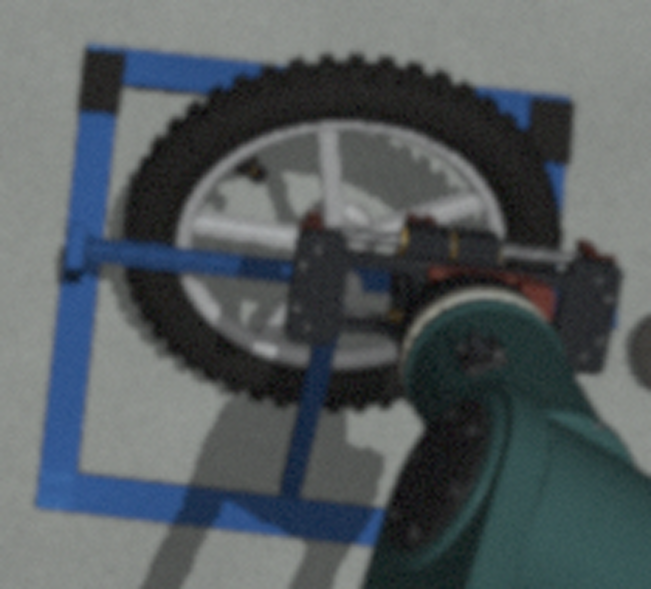

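Measured: valve about 51.5°, next spoke about 15.5°, and spokes at 87° and 158° fit the same 72° spacing. Next I'll push the spoke at 15.5° from inside its left gap at low radius, well below the valve tip.

Run:
```python
from h import *
from cell import get_state
p=get_state()['tool_pos']
e=finger(15.5,.040,.003,-.01)
print("above",((e-.09*RS[:,2]-p)*100).round(2),"entry",((e-p)*100).round(2))
for a in range(15,-37,-5): print(a,((finger(a,.040,0,-.01)-e)*100).round(2))
```

```text
above [-0.43  6.41 -2.43] entry [  3.36   6.07 -10.59]
15 [ 0.05 -0.33  0.08]
10 [ 0.21 -0.7   0.27]
5 [ 0.35 -1.11  0.45]
0 [ 0.45 -1.54  0.59]
-5 [ 0.55 -1.82  0.71]
-10 [ 0.63 -2.13  0.82]
-15 [ 0.69 -2.46  0.91]
-20 [ 0.73 -2.82  0.98]
-25 [ 0.74 -3.19  1.02]
-30 [ 0.73 -3.57  1.05]
-35 [ 0.69 -3.97  1.04]
```

Call:
play_rows --motion "0 1.2 0 0 0 0.1; -0.1 2.5 0 0 0 0.2; -0.2 3.8 0 0 0 0.2; -0.3 5.1 0 0 0 0.2; -0.4 6.4 -0.5 0 0 0.2; -0.4 6.4 -1.5 0 0 0.2; -0.4 6.4 -2.4 0 0 0.2; -0.4 6.4 -2.4 0 0 0.2"

```text
t: 9.0
tool_pos: [0.5331, -0.0375, 0.2331]
tcp_rot: [[-0.906, 0.082, 0.416], [0.076, 0.997, -0.032], [-0.417, 0.003, -0.909]]
force: [-0.2, 0.4, -0.8]
width: 0.0006
```

```bash
python3 look.py t8
python3 - <<'E'
from h import *
from cell import get_state
p=get_state()['tool_pos']
print("entry",((finger(15.5,.040,.003,-.01)-p)*100).round(2))
E
```

```text
9.0 [ 0.5331 -0.0375  0.2331] [ -14.5    3.2  113.9    6.7   38.8 -104. ] [-0.2  0.4 -0.8] rot [-0.2  -0.32 -0.43]
y u n mm [36.2 58.6 73. ]
entry [ 3.89 -0.39 -7.87]
```

View pics/t8.png

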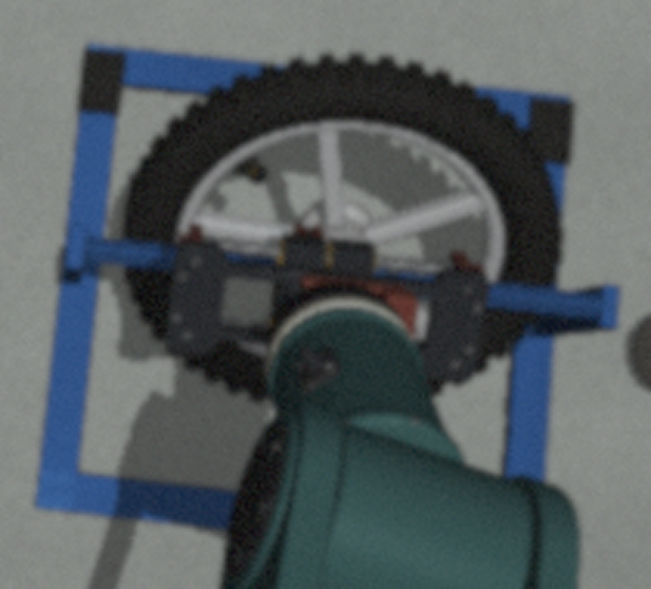

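The wheel hasn't moved and the hand is above the valve-side gap at low radius. Inserting.

Call:
play_rows --motion "0.6 -0.1 -1.2 0 0 0; 1.2 -0.1 -2.4 0 0 0; 1.7 -0.2 -3.5 0 0 0; 2.2 -0.2 -4.5 0 0 0; 2.7 -0.3 -5.5 0 0 0; 3.2 -0.3 -6.4 0 0 0; 3.6 -0.4 -7.2 0 0 0; 3.9 -0.4 -7.9 0 0 0; 3.9 -0.4 -7.9 0 0 0; 3.9 -0.4 -7.9 0 0 0"

```text
t: 9.88
tool_pos: [0.5735, -0.0424, 0.1563]
tcp_rot: [[-0.904, 0.083, 0.419], [0.077, 0.997, -0.033], [-0.42, 0.002, -0.907]]
force: [0.3, 0.2, 0.9]
width: 0.0005
```

```bash
python3 look.py t9
python3 - <<'E'
from h import *
from cell import get_state
p=get_state()['tool_pos']
for a in (15,10,5,0,-5,-10,-15,-20,-25,-28,-30,-32): print(a,((finger(a,.040,0,-.01)-p)*100).round(2))
E
```

```text
9.8833 [ 0.5735 -0.0424  0.1563] [ -13.7   13.3  115.4    8.6   26.9 -105.7] [0.3 0.2 0.9] rot [-0.15 -0.13 -0.38]
y u n mm [ 35.   33.  -10.1]
15 [-0.06 -0.27 -0.06]
10 [ 0.11 -0.65  0.14]
5 [ 0.24 -1.05  0.31]
0 [ 0.35 -1.48  0.45]
-5 [ 0.44 -1.77  0.57]
-10 [ 0.52 -2.08  0.68]
-15 [ 0.58 -2.41  0.77]
-20 [ 0.62 -2.76  0.84]
-25 [ 0.64 -3.13  0.89]
-28 [ 0.63 -3.36  0.91]
-30 [ 0.62 -3.52  0.91]
-32 [ 0.61 -3.67  0.91]
```

View pics/t9.png

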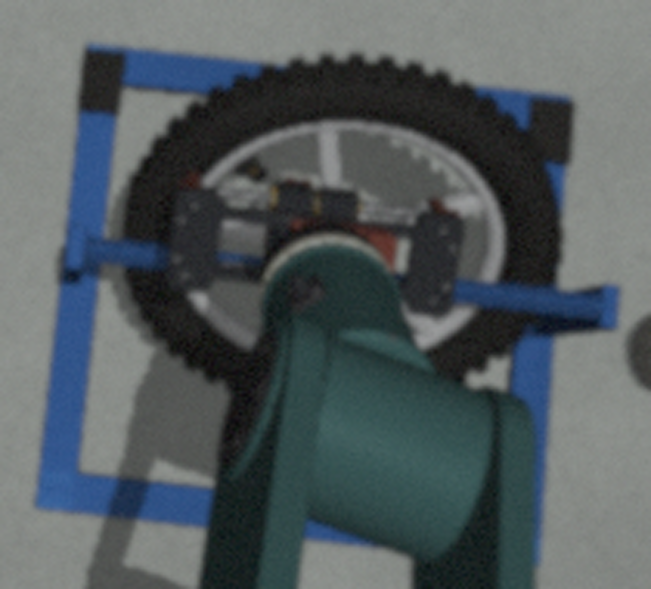

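Inserted with no contact force. Pushing the second spoke to about -28° first, then I'll measure.

Call:
play_rows --motion "0 -0.3 0 0 0 0; 0.1 -0.6 0.15 0 0 0; 0.25 -1.05 0.3 0 0 0; 0.35 -1.4 0.45 0 0 0; 0.4 -1.75 0.55 0 0 0; 0.5 -2.1 0.7 0 0 0; 0.6 -2.4 0.75 0 0 0; 0.6 -2.75 0.85 0 0 0; 0.65 -3.1 0.9 0 0 0; 0.65 -3.3 0.9 0 0 0; 0.65 -3.3 0.9 0 0 0; 0.65 -3.3 0.9 0 0 0"

```text
t: 10.93
tool_pos: [0.5811, -0.0763, 0.1664]
tcp_rot: [[-0.903, 0.084, 0.422], [0.076, 0.996, -0.034], [-0.423, 0.001, -0.906]]
force: [-0.2, -0.2, 0.8]
width: 0.0005
```

```bash
python3 look.py t10
python3 - <<'E'
from h import *
from cell import get_state
p=get_state()['tool_pos']
for a in (-26,-28,-30,-32,-34,-36,-38): print(a,((finger(a,.040,0,-.01)-p)*100).round(2))
E
```

```text
10.9333 [ 0.5811 -0.0763  0.1664] [ -17.9   13.2  113.6   11.4   29.2 -111.9] [-0.2 -0.2  0.8] rot [-0.06  0.04 -0.35]
y u n mm [  1.9  47.7 -10.4]
-26 [-0.09  0.16 -0.06]
-28 [-0.1   0.01 -0.05]
-30 [-0.1  -0.14 -0.04]
-32 [-0.12 -0.3  -0.04]
-34 [-0.13 -0.46 -0.05]
-36 [-0.16 -0.62 -0.05]
-38 [-0.18 -0.78 -0.07]
```

View pics/t10.png

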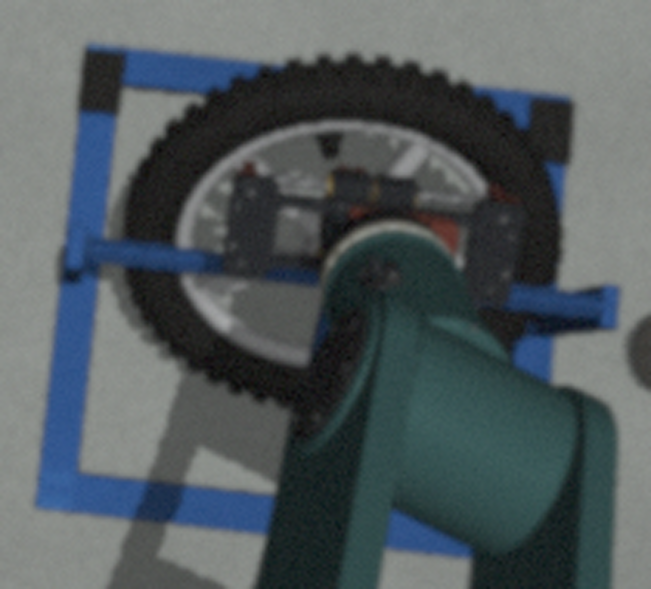

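```bash
cat >> h.py <<'E'
z_=lambda a,b:(300+a/3.1,195+b/3.1)
def ang(p,o=0):
    P=onplane("top",z_(*p),HUB+o*N,N)-HUB; return np.degrees(np.arctan2(P@Y,P@U)).round(1),round(np.hypot(P@Y,P@U)*1e3,1)
E
python3 - <<'E'
from h import *
print("valve",ang((330,145)),ang((330,138)),"spoke",ang((408,160),.007))
print("target valve px",[(np.array(proj("top",[HUB+r*U])[0])-[300,195])*3.1 for r in (.08,.1)])
E
```

```text
valve (np.float64(13.6), np.float64(85.3)) (np.float64(13.4), np.float64(91.1)) spoke (np.float64(-20.7), np.float64(88.4))
target valve px [array([359.34436548, 151.83646332]), array([364.95327346, 127.66299076])]
```

The valve is at about 14° and the pushed spoke about -21.5°, lagging my model by roughly 6°. Pushing further in a smaller step.

Call:
play_rows --motion "0 -0.1 0 0 0 0; -0.1 -0.3 0 0 0 0; -0.1 -0.45 0 0 0 0; -0.15 -0.6 0 0 0 0; -0.2 -0.75 -0.05 0 0 0; -0.2 -0.75 -0.05 0 0 0; -0.2 -0.75 -0.05 0 0 0"

```text
t: 11.57
tool_pos: [0.5781, -0.0833, 0.1652]
tcp_rot: [[-0.904, 0.083, 0.42], [0.076, 0.997, -0.033], [-0.421, 0.002, -0.907]]
force: [0.4, 0.7, -0.4]
width: 0.0006
```

```bash
python3 look.py t11
python3 - <<'E'
from h import *
from cell import get_state
p=get_state()['tool_pos']
for a in (-36,-38,-40,-42,-44,-46): print(a,((finger(a,.040,0,-.01)-p)*100).round(2))
E
```

```text
11.5667 [ 0.5781 -0.0833  0.1652] [ -18.9   13.2  113.8   12.3   29.4 -113.6] [ 0.4  0.7 -0.4] rot [-0.11 -0.08 -0.37]
y u n mm [-5.3 45.2 -9.6]
-36 [0.12 0.09 0.05]
-38 [ 0.09 -0.07  0.04]
-40 [ 0.06 -0.23  0.02]
-42 [ 0.02 -0.39 -0.  ]
-44 [-0.02 -0.55 -0.03]
-46 [-0.07 -0.71 -0.06]
```

View pics/t11.png

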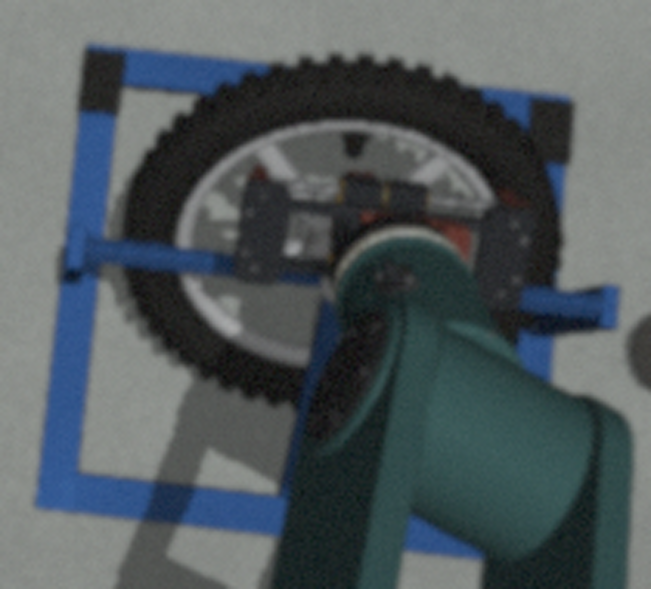

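```bash
cat > va.py <<'E'
import sys
from h import *
from cell import camera
im=camera("top"); g=cv2.cvtColor(im,cv2.COLOR_BGR2GRAY).astype(float)
# dark pixels inside rim: r 78..97 in wheel plane, |angle|<25
num=[];
for v in range(235,260):
    for u in range(400,430):
        P=onplane("top",(u,v),HUB,N)-HUB; r=np.hypot(P@Y,P@U); a=np.degrees(np.arctan2(P@Y,P@U))
        if .079<r<.096 and abs(a)<25: num.append((a,r,g[v,u]))
A=np.array(num); w=np.clip(75-A[:,2],0,None); print("valve",(w@A[:,0])/w.sum(),(w@A[:,1])/w.sum(),"n",(w>0).sum(),"bg",np.median(A[:,2]),A[:,2].min())
# spokes: radial profile at r=.09 at spoke top plane
K=range(-80,81)
for r in (.085,.092):
    prof=[]
    for a in K:
        t=np.radians(a); p=proj("top",[HUB+r*(U*np.cos(t)+Y*np.sin(t))+.007*N])[0]
        prof.append(cv2.getRectSubPix(g.astype(np.float32),(1,1),(float(p[0]),float(p[1])))[0,0])
    prof=np.array(prof)
    print(r,[int(x) for x in prof[::4]])
    for lo,hi in ((20,52),(-52,-20)):
        i=[k for k in range(len(prof)) if lo<=K[k]<=hi]; w=np.clip(prof[i]-115,0,None); print(" spoke",(w@np.array([K[k] for k in i]))/max(w.sum(),1))
E
python3 va.py
```

```text
valve 3.5719142015878345 0.08765469251395708 n 58 bg 86.0 22.0
0.085 [68, 66, 65, 57, 43, 60, 74, 108, 92, 80, 85, 114, 144, 136, 93, 86, 84, 85, 87, 86, 66, 29, 62, 88, 85, 88, 85, 89, 99, 143, 144, 91, 41, 38, 53, 66, 82, 95, 136, 135, 101]
 spoke 38.153476117400956
 spoke -30.997961331788606
0.092 [62, 68, 68, 47, 50, 72, 94, 88, 94, 116, 97, 121, 146, 131, 110, 87, 93, 86, 86, 85, 56, 30, 50, 85, 87, 89, 87, 88, 95, 142, 144, 82, 54, 76, 117, 87, 85, 120, 141, 143, 114]
 spoke 38.24219361786353
 spoke -31.672235307836143
```

Valve blob at +3.6°, and the two neighbouring spokes imply +2.2° and +4.7°, so about +3.5° remains. Small final nudge.

Call:
play_rows --motion "0 -0.1 0 0 0 0; -0.05 -0.2 0 0 0 0; -0.05 -0.28 0 0 0 0; -0.05 -0.28 0 0 0 0; -0.05 -0.28 0 0 0 0; -0.05 -0.28 0 0 0 0"

```text
t: 12.17
tool_pos: [0.5775, -0.0858, 0.1651]
tcp_rot: [[-0.904, 0.083, 0.42], [0.076, 0.997, -0.033], [-0.421, 0.002, -0.907]]
force: [-0.2, 2.2, -0.9]
width: 0.0001
```

```bash
python3 look.py t12; python3 va.py
```

```text
12.1667 [ 0.5775 -0.0858  0.1651] [ -19.3   13.2  113.8   12.6   29.4 -114.2] [-0.2  2.2 -0.9] rot [-0.13 -0.09 -0.38]
y u n mm [-7.9 44.9 -9.4]
valve 0.47433042086072347 0.08777939094908144 n 61 bg 86.0 25.0
0.085 [69, 65, 63, 56, 41, 60, 80, 93, 91, 85, 105, 137, 140, 104, 85, 85, 86, 85, 87, 77, 32, 44, 85, 89, 87, 88, 89, 91, 133, 145, 114, 51, 42, 52, 74, 82, 89, 128, 141, 137, 99]
 spoke 35.24960639644812
 spoke -33.98751312378843
0.092 [77, 74, 68, 47, 50, 81, 96, 99, 108, 90, 106, 144, 141, 103, 84, 94, 87, 84, 87, 66, 28, 34, 85, 88, 87, 90, 87, 88, 128, 146, 107, 69, 81, 107, 104, 85, 102, 138, 143, 132, 100]
 spoke 35.400531394657186
 spoke -34.43511677651888
```

The valve is within about 0.5° of the top. Backing off and withdrawing, then I'll check with an unobstructed view.

Call:
play_rows --motion "0.1 0.2 0.1 0 0 0; 0.15 0.4 0.15 0 0 0; -0.4 0.4 1.4 0 0 0; -0.9 0.5 2.6 0 0 0; -1.5 0.5 3.8 0 0 0; -2.1 0.6 5 0 0 0; -2.7 0.6 6.3 0 0 0; -3.3 0.7 7.6 0 0 0; -3.9 0.7 8.9 0 0 0; -4.5 0.7 10.2 0 0 0; -5.1 0.8 11.5 0 0 0; -5.1 0.8 11.5 0 0 0"

```text
t: 13.27
tool_pos: [0.5274, -0.0781, 0.2831]
tcp_rot: [[-0.902, 0.083, 0.424], [0.076, 0.997, -0.035], [-0.425, 0.001, -0.905]]
force: [0.7, -0.6, -1.0]
width: 0.0008
```

Call:
play_rows --motion "-1 0 2.5 0 0 0; -2 0 5 0 0 0; -3.5 0 7 0 0 0; -5 0 9 0 0 0; -7 0 11 0 0 0; -8 0 12 0 0 0; -8 0 12 0 0 0; -8 0 12 0 0 0"

```text
t: 13.93
tool_pos: [0.447, -0.0781, 0.4002]
tcp_rot: [[-0.903, 0.084, 0.421], [0.077, 0.996, -0.034], [-0.423, 0.002, -0.906]]
force: [0.5, -0.2, -1.0]
width: 0.0004
```

```bash
python3 look.py t13; python3 va.py; python3 -c "
from cell import camera;import cv2;cv2.imwrite('pics/s13.png',camera('scene'))"
```

```text
13.9333 [ 0.447  -0.0781  0.4002] [ -26.4  -14.   104.2    9.8   66.7 -113.6] [ 0.5 -0.2 -1. ] rot [-0.1   0.01 -0.33]
y u n mm [-11.9 118.8 249.3]
valve 0.4271455446808492 0.08781423542189999 n 62 bg 85.0 23.0
0.085 [84, 83, 82, 84, 83, 83, 84, 81, 82, 82, 102, 140, 141, 104, 81, 86, 84, 84, 85, 76, 28, 46, 84, 87, 85, 87, 87, 90, 128, 146, 116, 109, 132, 138, 112, 84, 89, 126, 138, 139, 136]
 spoke 41.22445874657081
 spoke -34.015099684183745
0.092 [84, 82, 82, 83, 82, 95, 89, 93, 108, 91, 102, 142, 139, 100, 83, 90, 85, 83, 85, 66, 27, 33, 84, 86, 87, 87, 84, 88, 127, 144, 107, 85, 100, 116, 101, 82, 102, 135, 140, 141, 140]
 spoke 35.411865181687574
 spoke -34.43867725242087
```

View pics/t13.png

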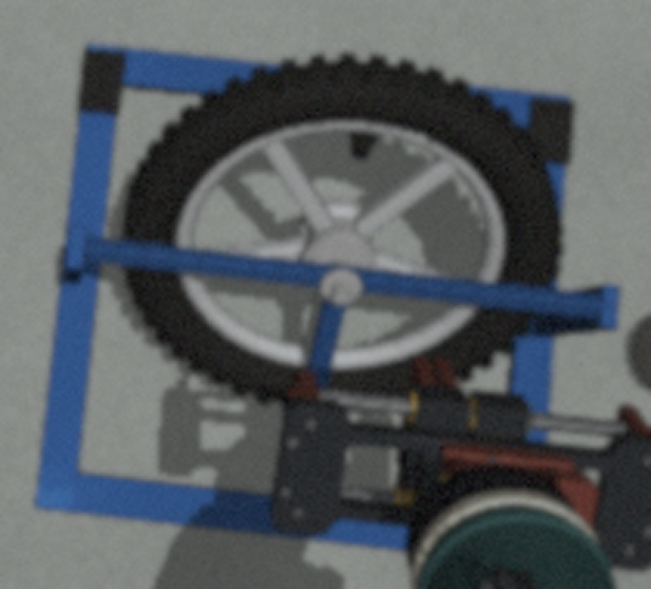

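View pics/s13.png

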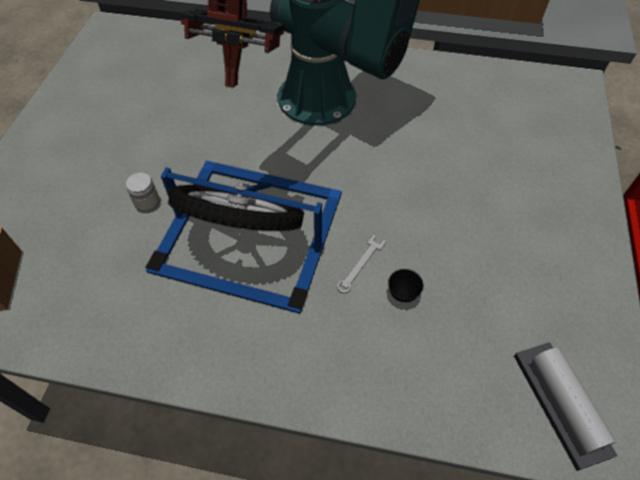

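The final views show the valve at the top (zoomed (361,145), 0.4°), and the wheel angle is unchanged since the fingers left. The stand, tin, spanner and tub are at their original pixels, and the hand is about 25 cm clear. Handing in.

```bash
python3 -c "
from cell import arm;print(arm.finish_job())"
```

```text
the job is handed in; nothing more can be done
None
```

The valve stem is at the top of the wheel. I turned the wheel about 137° clockwise with shut fingers, pushing two spokes in turn and drawing the hand out between pushes. I handed the job in at about 14 s.

**Valve angle:** the last picture puts the valve at +0.4°. One neighbouring spoke implies about −0.6° and the other about +1.8°. That spread fits a hub position error of 1–2 mm, so the angle is good to roughly 1–1.5°. One of the four final spoke readings, 41°, was spoiled by a bright shadow-edge background, so I ignored it. The same spoke had read 35.2° just before.

**At rest:** the valve reading barely changed once the fingers were out (0.47° to 0.43°).

**Forces and surroundings:** the wrist force readings I took at the end of each move stayed under about 2.5 N. I planned the finger path to stay clear of the tyre and valve stem. In the pictures the stand, tin, spanner and tub had not visibly moved. The hand finished about 25 cm clear.

**What did not go to plan:**
- **Tilt:** the first approach, square to the wheel face, brought joint 5 to 11.3° against its 11.17° limit. I backed out and used a tilt 20° steeper.
- **Second push:** the spoke lagged my finger-size estimate by about 5–6°, so I finished in small measured steps.

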